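Load the shuttle of a drill jig under its leaf spring

ROBOT

A 6-joint arm with a two-finger parallel gripper is mounted at the origin on a cart in front of the work surface, level with it; the furniture and walls round the work are solid. World frame = base frame: x ahead of the robot, y to its left, z up, the work surface at z = 0. Lengths are in m, angles in rad, forces in N, time in s.
With the tool pointing down it reaches from about 0.35 to 0.85 m from the base axis. Payload 8.1 kg.
Tool frame: the origin (TCP) lies on the centre line of the jaws, within the pads' length; the fingertips stand bot.tips_ahead ahead of it and the grasp point (between the pads) lies 8 mm behind it (bot.tips_ahead is the distance from the TCP to the fingertips, in m); z points along the fingers, y is the line along which they close (so a half turn about z gives the same grasp; the last joint's range is limited). The gripper opens to 93 mm and grips with 3 to 60 N. Pads are 15 mm wide; open, the fingers measure 128 mm over their backs; the gripper's body (75 mm by 188 mm) begins 65 mm behind the grasp point.
Start: joints at [-1.379, 0.13, 1.488, -0, 1.523, -0.085], TCP at [0.164, -0.577, 0.23] pointing down, gripper open.
Joint ranges: [-2.96, 2.96], [-0.89, 2.26], [0.02, 2.5], [-1.34, 4.48], [0, 2.73], [-2.66, 2.66]. Speed limits (rad/s): [2.39, 2.39, 2.79, 3.14, 3.14, 3.14].

INTERFACE

Orientations are given as a rotation vector (axis times angle).
In Python, from plant import bot, viewer, spotter gives the robot as it stands.
- The arm moves only by the shell command python3 -m inch 'ROWS' [OPENING] [FORCE]. ROWS is JSON, a list of rows, each a list of 2 entries, a list of its own where there are three numbers: the shift along the tool's x, y, z in mm, then the turn, a rotation vector about the tool's x, y, z in degrees. In form: [[[tx, ty, tz], [rx, ry, rz]], ...]. A call has 1 to 8 rows; each row is the pose to reach, as a shift and turn from the pose commanded when the call began, along the tool's axes at that moment; what a row does not reach only later rows make up. A row lasts 1/10 s, in which the tool goes at most 50 mm and 8.59 degrees, less where a joint would pass 70% of its speed; a pose out of reach is approached as far as the arm can. A call with a gripper value outside its range is refused whole. OPENING is the finger opening in mm, from 0 to 93, set as the call begins (- or left out, the last holds). The fingers move at their own pace and stop on an object; FORCE is the grip in N (left out, the last holds). Time passes only in rows, so rows that repeat a pose let the fingers close. It gives the time, the measured TCP pose, the force, the opening and the grip force at its end, in the units of the state.
- bot.observe(): the state, without advancing time (a new reading comes with each control period).
- viewer.capture(name): name is "scene" or "top"; returns a dict with "pixels" (400x640x3 uint8, red, green, blue), "camera_matrix" (3x3 intrinsics, pixels), "pose" (4x4, takes a point from camera to world coordinates). Camera axes: x right, y down, z forward; pixel columns grow to the right and rows downward; lengths in m; the calibration is good to about 2 mm. A picture is of the moment at which its call begins. There is no depth.
- bot.finish_job(): hands the job in; it is judged then, once.
Trained networks look in the newest picture that a camera, given by its name, has taken for a name from the list of things; names that differ only in an ending like _2 or _b are one class to them, and where a whole thing is asked for, a point or a joint stands for the part that bears it (a point fixed in the world has none). Each returns a list of dicts, best first, with "confidence" (0 to 1); they miss things now and then, are a little off and sometimes report something else, mostly with a low value. They report only what shows in the picture. A call takes as long as a camera call. They do not tell look-alikes from the thing itself.
- spotter.find_in(camera, name): "rect" ([left, top, right, bottom] in pixels, round what is visible of it).
- spotter.spot_point(camera, name): "centre" ([column, row] in pixels: a listed point, or the origin of a listed thing).
The state is a dict: "t": time; "joint_pos": joint angles; "joint_vel": joint speeds; "joint_efforts": joint torques, N m; "ee_pos": TCP position; "tcp_rot": TCP orientation; "wrist_force": force on the tool from outside, world axes, zero at the start; "wrist_torque": the same for the moment, N m; "gripper_width": finger opening in m; "finger_force": force on a finger pad.
Only numpy, scipy, OpenCV 4.12 (cv2) and the standard library are available. Lean on these libraries where they do the work, as an engineer would, in place of code of your own. Each camera call takes 0.05 s, during which the arm holds its last target. There are 200 camera calls.

TASK

Load the drill jig: with the fingertips press the metal shuttle down hard onto the jig's bed, against the sprung latch block it sits on, and, still pressing, push it along its channel under the leaf spring until it is fully home against the end stop and the latch block springs up behind it; then let go. Only press and push the shuttle, never lift it out of its channel, and leave the things standing round the jig where they are.

Things in the scene. Friction and masses are not known exactly. Their poses are not given: they have to be found in the camera images.
- drill_jig: Drill jig, fixed: pale wooden board 270 x 104 x 15 mm with a dark steel bed and two steel guide rails. Origin under the board's middle, on the counter; +x is the loading direction (level, along the 270 mm), +y left of it, z up. Bed surface 23 mm above the origin. Rails are 14 mm wide, rise 13 mm above the bed and leave a channel 49.4 mm wide along x, centred on y = 0.
- shuttle: Loose metal slab 130 (x) x 46 (y) x 14 (z) mm, 0.42 kg; rear half steel, front half aluminium with a copper blank set flush in its top. Origin in the middle of its underside; axes as the jig's, +x front. Starts at about jig x = -32 mm, lifted level 6 mm off the bed by the latch block, its front just short of the bridge and too high for it. Flat on the bed it clears the bridge by 2 mm; about 73 mm to go.
- thumb_spot (a point): Point on the shuttle's top where a fingertip presses, 34 mm behind the shuttle's middle, over the latch block at the start. The pressing area, marked by low dark ridges, reaches from 18 mm behind it to 14 mm ahead of it; there a cross rib 3 mm high, 40 mm wide and 4 mm thick stands on the top, against which a fingertip can push. x axis = shuttle's x.
- home_spot (a point): Fixed point on the bed at jig x = 41 mm: the shuttle's origin lies here when it is fully home against the end stop. The bridge is then 31 mm ahead of thumb_spot.
- bridge_edge (a point): Lower entry edge of the dark steel bridge across the channel, mid-channel, at jig x = 38 mm, 16 mm above the bed. The bridge is 12 mm long in x and 77 mm wide; with its screws and the clamped leaf it rises to 30 mm above the bed.
- stop_face (a point): Middle of the end stop's face, at jig x = 106 mm, on the bed: a dark steel block across the channel. A drill-guide arm with a brass bush overhangs it back to jig x = 91 mm, underside 20 mm and top 33 mm above the bed.
- latch_block (a joint): Depth in m to which the sprung brass latch block (50 x 30 mm, in the channel floor, from jig x = -77 to -27 mm) is pressed: 0 = sprung up, its top 6 mm above the bed; 0.006 = level with the bed. Its spring pushes up with about 6.5 N at 0 and 9.5 N at 0.006. The shuttle's rear end clears it when the shuttle is within 3 mm of home: it then springs up behind the shuttle and locks it.
- latch_top (a point): Centre of the top face of the latch block.
- leaf_spring (a joint): Angle in rad by which the leaf spring (steel, 28 mm wide, clamped on the bridge, sloping down in +x) is lifted: 0 = at rest, its nose 10 mm above the bed; about 0.12 with the shuttle under it, which it then holds down with about 6 N.
- leaf_nose (a point): Lowest point of the leaf spring's free end, at jig x = 77 mm.
- copper_spout: Bystander: bent copper spout 38 x 97 x 30 mm, lying on the counter. Origin under its middle.
- doming_block: Bystander: 50 mm steel doming block (a cube with a round hollow in its top), on the flat steel plate at the robot's right. Origin under its middle.
- blue_lid_jar: Bystander: white jar with a blue screw lid, 69 mm across, 77 mm high. Origin under its middle.
- wax_tin: Bystander: flat round brass-coloured tin, 62 mm across, 23 mm high. Origin under its middle.
Mind the look-alikes: they are no part of the job. There is more than one size of the shuttle; the job needs the largest.

How it is judged:
On the way, in this order (a step that is already met when the one before it is completed fails the run):
1. the shuttle is pressed down to the bed while its front end is still at the entry of the bridge (value of joint latch_block above 0.0035 m and x of shuttle in the frame of drill_jig between -0.06 and -0.015 m), for 0.1 s.
2. the shuttle, still pressed flat on the bed over the latch block, has gone under the leaf spring and lifts it (value of joint latch_block above 0.004 m and value of joint leaf_spring above 0.05 rad and x of shuttle in the frame of drill_jig above 0.005 m), for 0.04 s.
At the end, for the whole second after the job is handed in: The shuttle lies flat on the bed (within 2.5 mm) and at rest, within 4.5 mm of the end stop, under the lifted leaf spring, and the latch block has sprung up behind it (within 1.5 mm of its top position) (x of shuttle in the frame of drill_jig above 0.0365 m and z of shuttle in the frame of drill_jig between 0.02 and 0.0255 m and angle between shuttle's own z axis and vertical below 0.05 rad and angle between the x axis of shuttle and the x axis of drill_jig, either way round below 0.06 rad and value of joint latch_block below 0.0015 m and value of joint leaf_spring above 0.05 rad and linear speed of shuttle below 0.01 m/s); the robot touches nothing.
It fails at once if the shuttle is lifted out of its channel (15 mm above the bed) or tipped up (z of shuttle in the frame of drill_jig above 0.038 m or angle between shuttle's own z axis and vertical above 0.3 rad).
It fails at once if a bystander is moved by more than 20 mm (distance of any of doming_block, copper_spout, blue_lid_jar, wax_tin from where it was at the start of the episode above 0.02 m).
It also fails if it takes over 32 s, if anything falls off the work surface, if the arm or the gripper's body presses on something with over 40 N, if the wrist force passes 120 N, or if a joint passes its speed limit or range.

## Working session

There is one attempt and no reset: what is moved stays moved. The work goes in short steps, Python scripts to look and compute and a shell command to move; the robot and the scene stay as the last step left them, time stands still between calls to the robot, and variables do not carry over. Pictures are saved under pics/ and viewed, at most 10 in all, crops included, and the job is handed in when it is done.

```bash
mkdir -p pics; ls
cat > h.py <<'E'
import numpy as np,cv2
from plant import bot,viewer,spotter
def proj(c,p):
    T=np.linalg.inv(c["pose"]);q=c["camera_matrix"]@(T[:3,:3]@np.array(p)+T[:3,3]);return q[:2]/q[2]
def ray(c,uv,z):
    d=c["pose"][:3,:3]@np.linalg.inv(c["camera_matrix"])@np.array([uv[0],uv[1],1.]);o=c["pose"][:3,3]
    return o+d*(z-o[2])/d[2]
E
python3 - <<'E'
from h import *
print(bot.tips_ahead,bot.observe())
Z=dict(shuttle=.029,thumb_spot=.043,home_spot=.023,bridge_edge=.039,stop_face=.023,latch_top=.029,leaf_nose=.033,drill_jig=0,copper_spout=0,doming_block=0,blue_lid_jar=0,wax_tin=0)
ims=[]
for n in("scene","top"):
    c=viewer.capture(n);im=c["pixels"][:,:,::-1].copy()
    for k,z in Z.items():
        for d in spotter.spot_point(n,k)[:3]:
            print(n,k,round(d["confidence"],2),np.round(d["centre"]),np.round(ray(c,d["centre"],z),3))
    cv2.imwrite(f"pics/{n}0.png",im)
E
```

```text
pics
0.011 {'t': 0.0, 'joint_pos': array([-1.37942442e+00,  1.31147977e-01,  1.48929137e+00, -3.04714122e-05,
        1.52298829e+00, -8.54114192e-02]), 'joint_vel': array([-0.0017838 ,  0.00080329,  0.000184  , -0.00012019, -0.00070356,
       -0.00031083]), 'joint_efforts': array([-1.91366516e-04, -5.59834099e+01, -4.91764927e+01,  7.66480062e-02,
        3.51551094e-02, -1.14715745e-04]), 'ee_pos': array([ 0.1638562 , -0.57661729,  0.22858867]), 'tcp_rot': array([-3.10974273e+00, -4.33133510e-01,  2.00262133e-04]), 'wrist_force': array([ 0.24357674, -0.91779245, -0.4424081 ]), 'wrist_torque': array([ 0.01529313, -0.02110964, -0.02661417]), 'finger_force': 0.0, 'gripper_width': 0.09298586244223238}
scene shuttle 0.73 [218. 284.] [0.251 0.373 0.029]
scene shuttle 0.68 [322. 208.] [ 0.469 -0.077  0.029]
scene shuttle 0.68 [263. 262.] [0.28  0.24  0.029]
scene thumb_spot 0.72 [327. 198.] [ 0.502 -0.124  0.043]
scene thumb_spot 0.65 [260. 256.] [0.287 0.246 0.043]
scene thumb_spot 0.57 [213. 277.] [0.264 0.379 0.043]
scene home_spot 0.84 [304. 208.] [ 0.511 -0.037  0.023]
scene bridge_
[... 742 characters left out ...]
top bridge_edge 0.7 [293. 200.] [ 0.484 -0.025  0.039]
top stop_face 0.85 [269. 199.] [0.489 0.045 0.023]
top stop_face 0.52 [278. 205.] [0.471 0.02  0.023]
top stop_face 0.22 [332. 127.] [ 0.703 -0.145  0.023]
top leaf_nose 0.41 [278. 202.] [0.479 0.019 0.033]
top drill_jig 0.75 [303. 199.] [ 0.49  -0.056  0.   ]
top drill_jig 0.32 [291. 198.] [ 0.492 -0.018  0.   ]
top copper_spout 0.83 [398. 157.] [ 0.616 -0.344  0.   ]
top doming_block 0.63 [433. 221.] [ 0.421 -0.445  0.   ]
top blue_lid_jar 0.88 [445. 155.] [ 0.622 -0.487  0.   ]
top blue_lid_jar 0.2 [311. 197.] [ 0.495 -0.08   0.   ]
top wax_tin 0.76 [332. 127.] [ 0.708 -0.146  0.   ]
top wax_tin 0.54 [444. 155.] [ 0.621 -0.485  0.   ]
```

Run:
```python
import cv2
a=cv2.imread("pics/top0.png")[150:250,235:365];cv2.imwrite("pics/topc.png",cv2.resize(a,(780,600),interpolation=cv2.INTER_CUBIC))
a=cv2.imread("pics/scene0.png")[170:250,250:370];cv2.imwrite("pics/scc.png",cv2.resize(a,(780,520),interpolation=cv2.INTER_CUBIC))
```

```text
(no output)
```

View pics/topc.png

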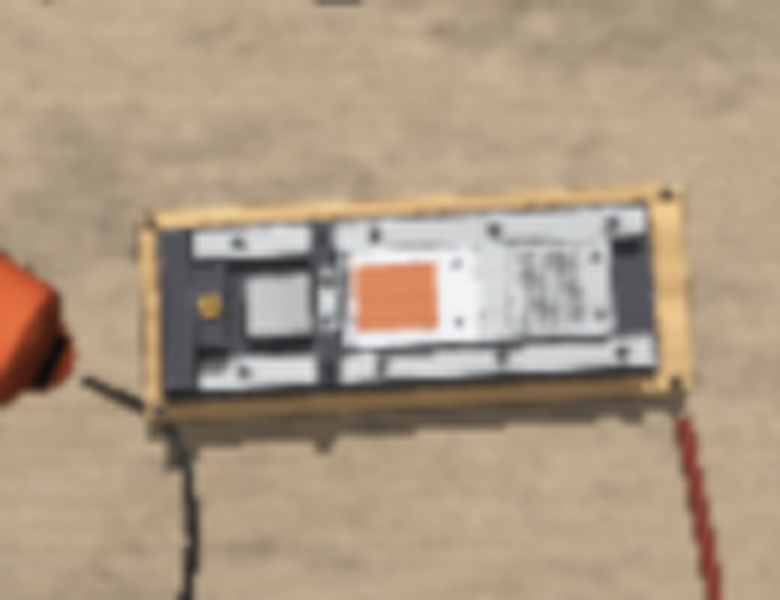

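View pics/scc.png

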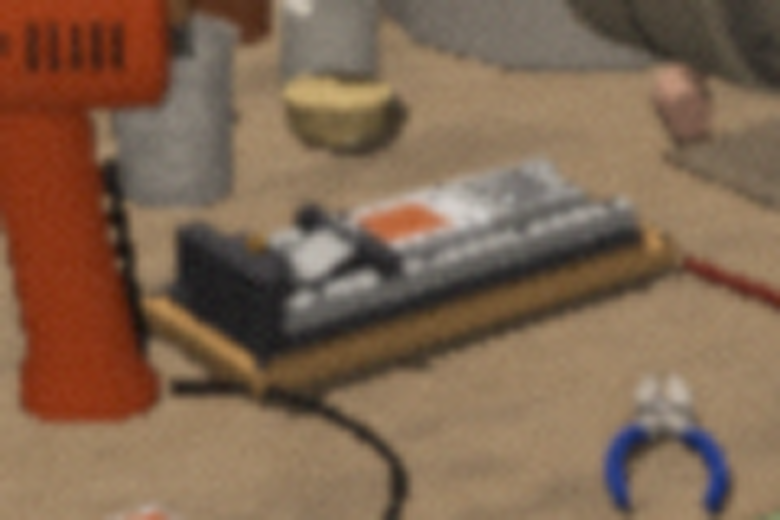

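View pics/scene0.png

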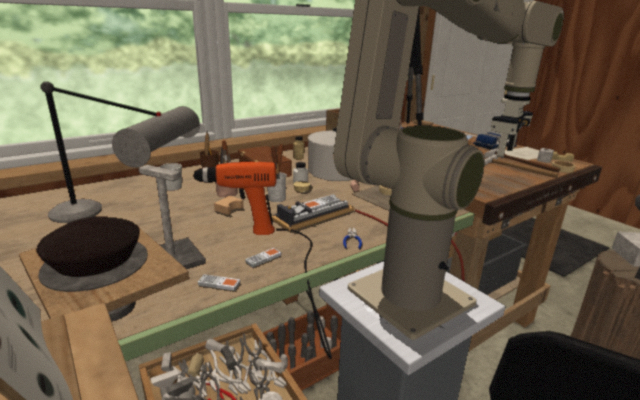

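```bash
cat >> h.py <<'E'
from scipy.spatial.transform import Rotation as R
def err(target,dirx):
    "shift (mm, tool axes) and turn (deg about tool z) to put TCP at target with tool x along +-dirx, z down"
    s=bot.observe();r=R.from_rotvec(s["tcp_rot"])
    best=None
    for sg in(1,-1):
        x=np.array([*dirx,0.])*sg;z=np.array([0,0,-1.]);G=R.from_matrix(np.c_[x,np.cross(z,x),z])
        v=np.degrees((r.inv()*G).as_rotvec())
        if best is None or np.linalg.norm(v)<np.linalg.norm(best):best=v
    return np.round(r.inv().apply(np.array(target)-s["ee_pos"])*1e3,1),np.round(best,2),s["ee_pos"].round(4),s["wrist_force"].round(1),s["joint_pos"].round(2)
E
python3 - <<'E'
from h import *
c=viewer.capture("top")
w=lambda p,z:ray(c,(p[0]/6+235-.4,p[1]/6+150-.4),z)[:2]
P=[w(p,.015) for p in[(150,217),(668,192),(683,382),(155,410)]]
print(np.round(P,3));m=np.mean(P,0);print("centre",m)
d=(P[0]+P[3]-P[1]-P[2]);print("len",np.linalg.norm(d)/2);d/=np.linalg.norm(d);print("dir",d)
# rear/front of bed etc.
q=np.mean([w(p,.043) for p in[(352,255),(608,243),(612,333),(357,345)]],0)
n=np.array([-d[1],d[0]])
print("shuttle",q,(q-m)@d,(q-m)@n)
for nm,p,z in[("rib?",(517,290),.046),("bridge front",(337,300),.053),("stop",(240,305),.045)]:print(nm,(w(p,z)-m)@d)
print(err([*(m-.066*d),.2],d))
E
```

```text
[[ 0.529  0.073]
 [ 0.54  -0.183]
 [ 0.445 -0.189]
 [ 0.434  0.071]]
centre [ 0.48682381 -0.05719021]
len 0.2581914785006319
dir [-0.04327726  0.9990631 ]
shuttle [ 0.4870877  -0.08980221] -0.03259286577331534 0.0011477138006671975
rib? -0.04925396529281432
bridge front 0.037413871338304684
stop 0.08426732145939614
(array([ 437.4, -347.8,   29.6]), array([ -0.  ,  -0.  , -76.62]), array([ 0.164 , -0.5772,  0.2296]), array([-0.3,  0.9, -0.1]), array([-1.38,  0.13,  1.49, -0.  ,  1.52, -0.09]))
```

```bash
python3 -m inch '[[[36,-29,0],[0,0,-7.6]],[[73,-58,0],[0,0,-15.3]],[[109,-87,0],[0,0,-23]],[[146,-116,0],[0,0,-30.6]],[[182,-145,0],[0,0,-38.3]],[[219,-174,0],[0,0,-46]],[[255,-203,0],[0,0,-53.6]],[[292,-232,0],[0,0,-61.3]]]' 0 20
python3 - <<'E'
from h import *
d=np.array([-.0433,.9991]);m=np.array([.4868,-.0572])
print(err([*(m-.066*d),.2],d))
E
```

```text
t: 2.15
ee_pos: [0.3822, -0.2726, 0.23]
tcp_rot: [2.45, 1.965, 0.0]
wrist_force: [0.9, -0.8, -0.7]
gripper_width: 0.0334
finger_force: 0.0
(array([169.2,  72.4,  29.9]), array([  0.04,   0.03, -15.03]), array([ 0.3822, -0.2726,  0.23  ]), array([ 0.9, -0.8, -0.7]), array([-0.73, -0.23,  1.84,  0.  ,  1.53, -0.51]))
```

```bash
python3 -m inch '[[[42,18,20],[0,0,-5]],[[85,36,45],[0,0,-10]],[[127,54,75],[0,0,-15]],[[169,72,105],[0,0,-15]],[[169,72,130],[0,0,-15]],[[169,72,145],[0,0,-15]],[[169,72,145],[0,0,-15]]]'
python3 - <<'E'
from h import *
d=np.array([-.0433,.9991]);m=np.array([.4868,-.0572])
print(err([*(m-.066*d),.054],d))
ims=[]
for n,(a,b,x,y) in dict(top=(150,250,235,365),scene=(170,250,250,370)).items():
    c=viewer.capture(n);s=bot.observe();t=s["ee_pos"]-[0,0,.011];print(n,proj(c,t))
    im=cv2.resize(c["pixels"][a:b,x:y,::-1],(400 if 0 else 780,520),interpolation=cv2.INTER_CUBIC)
    p=proj(c,t);f=(780/(y-x),520/(b-a));cv2.circle(im,(int((p[0]-x+.5)*f[0]),int((p[1]-a+.5)*f[1])),3,(0,255,0),-1)
    cv2.imwrite(f"pics/{n}1.png",im)
E
```

```text
t: 2.85
ee_pos: [0.487, -0.1249, 0.0821]
tcp_rot: [-2.175, -2.26, 0.004]
wrist_force: [-0.8, -0.1, 0.6]
gripper_width: 0.0004
finger_force: 0.0
(array([ 1.6,  2.8, 28.1]), array([-0.28, -0.09, -0.28]), array([ 0.487 , -0.1249,  0.0821]), array([-0.8, -0.1,  0.6]), array([-0.35, -0.  ,  1.91, -0.  ,  1.24, -0.39]))
top [328.02350973 197.19263002]
scene [330.43004778 190.21096454]
```

View pics/top1.png

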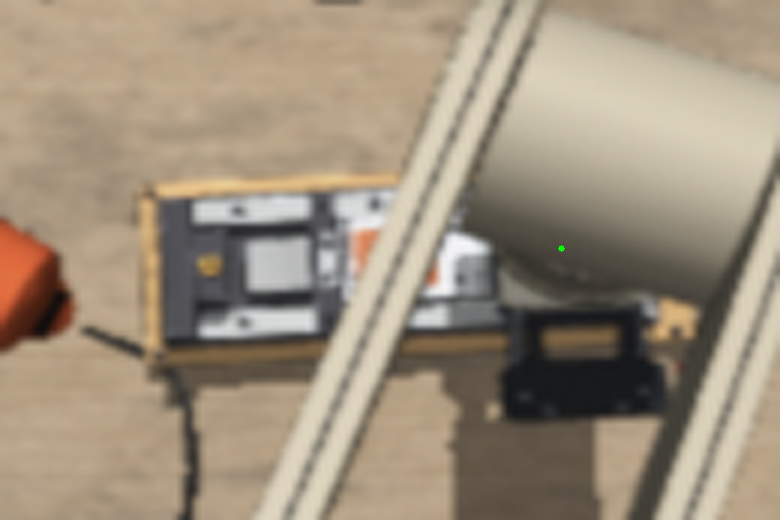

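View pics/scene1.png

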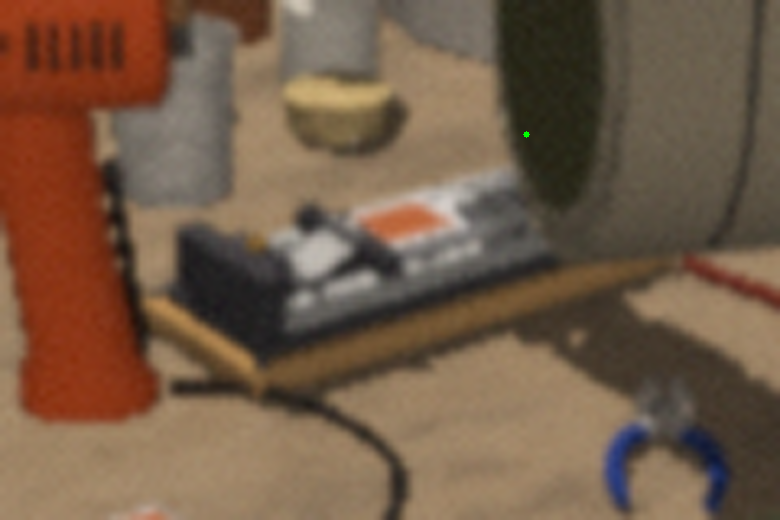

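```bash
python3 -m inch '[[[1,2,10],[0,0,0]],[[1.5,2.5,20],[0,0,0]],[[1.5,2.5,25],[0,0,0]],[[1.5,2.5,28],[0,0,0]],[[1.5,2.5,30],[0,0,0]],[[1.5,2.5,32],[0,0,0]],[[1.5,2.5,32],[0,0,0]]]'
python3 - <<'E'
from h import *
d=np.array([-.0433,.9991]);m=np.array([.4868,-.0572])
print(err([*(m-.066*d),.054],d))
E
```

```text
t: 3.65
ee_pos: [0.4918, -0.1239, 0.0528]
tcp_rot: [2.179, 2.263, 0.0]
wrist_force: [-1.6, 0.4, 2.1]
gripper_width: 0.0006
finger_force: 1.3
(array([ 0.8, -2.1, -1.2]), array([ 0.01,  0.01, -0.32]), array([ 0.4918, -0.1239,  0.0528]), array([-1.6,  0.4,  2.1]), array([-0.35,  0.04,  1.92, -0.  ,  1.18, -0.39]))
```

```bash
python3 -m inch '[[[0,-2,0],[0,0,0]],[[0,-2,2],[0,0,0]],[[0,-2,4],[0,0,0]],[[0,-2,6],[0,0,0]],[[0,-2,6],[0,0,0]]]'
```

```text
t: 4.15
ee_pos: [0.4908, -0.1243, 0.0483]
tcp_rot: [2.178, 2.261, 0.002]
wrist_force: [-2.7, 1.6, 14.5]
gripper_width: 0.0006
finger_force: 7.3
```

```bash
python3 -m inch '[[[0,0,1],[0,0,0]],[[0,0,1.5],[0,0,0]],[[0,0,1.5],[0,0,0]],[[0,0,1.5],[0,0,0]]]';python3 -m inch '[[[2,0,0],[0,0,0]],[[4,0,0],[0,0,0]],[[6,0,0],[0,0,0]],[[8,0,0],[0,0,0]],[[10,0,0],[0,0,0]],[[12,0,0],[0,0,0]]]'
```

```text
t: 4.55
ee_pos: [0.4917, -0.1246, 0.0482]
tcp_rot: [2.176, 2.26, 0.003]
wrist_force: [-4.2, 2.1, 25.1]
gripper_width: 0.0002
finger_force: 12.3
t: 5.15
ee_pos: [0.492, -0.114, 0.0482]
tcp_rot: [2.175, 2.258, 0.002]
wrist_force: [-1.8, -4.9, 18.6]
gripper_width: 0.0007
finger_force: 9.2
```

```bash
python3 -m inch '[[[3,0,0.3],[0,0,0]],[[6,0,0.5],[0,0,0]],[[9,-0.5,0.5],[0,0,0]],[[12,-0.5,0.5],[0,0,0]],[[15,-1,0.5],[0,0,0]],[[18,-1,0.5],[0,0,0]]]'
```

```text
t: 5.75
ee_pos: [0.491, -0.096, 0.0482]
tcp_rot: [2.174, 2.257, 0.003]
wrist_force: [-1.1, -5.0, 20.1]
gripper_width: 0.0008
finger_force: 9.9
```

```bash
python3 -m inch '[[[3,0,0],[0,0,0]],[[6,0,0],[0,0,0]],[[9,-0.5,0],[0,0,0]],[[12,-0.5,0],[0,0,0]],[[15,-1,0],[0,0,0]],[[18,-1,0],[0,0,0]],[[18,-1,0],[0,0,0]]]'
python3 - <<'E'
from h import *
for n,(a,b,x,y) in dict(top=(150,250,235,365)).items():
    c=viewer.capture(n)
    im=cv2.resize(c["pixels"][a:b,x:y,::-1],(780,600),interpolation=cv2.INTER_CUBIC)
    cv2.imwrite(f"pics/{n}2.png",im)
E
```

```text
t: 6.45
ee_pos: [0.4895, -0.0781, 0.0482]
tcp_rot: [2.173, 2.257, 0.003]
wrist_force: [-0.5, -5.9, 19.3]
gripper_width: 0.0006
finger_force: 11.1
```

View pics/top2.png

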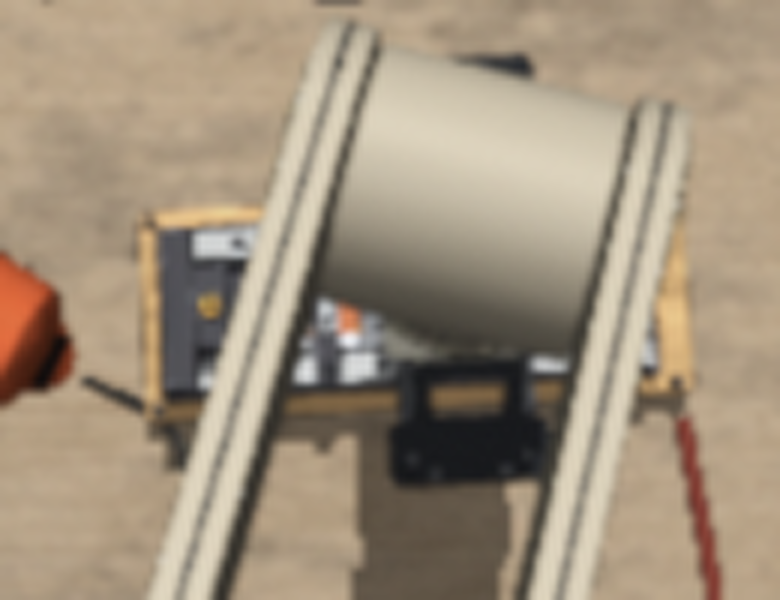

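The picture shows the copper blank's rear edge moved from column 437 to about 360, roughly 38 mm, so the shuttle follows the fingertips under the bridge.

```bash
python3 -m inch '[[[3,0,0],[0,0,0]],[[6,0,0],[0,0,0]],[[9,-0.3,0],[0,0,0]],[[12,-0.3,0],[0,0,0]],[[15,-0.5,0],[0,0,0]],[[18,-0.5,0],[0,0,0]],[[21,-0.5,0],[0,0,0]],[[24,-0.5,0],[0,0,0]]]';python3 -m inch '[[[1,0,0],[0,0,0]],[[2,0,0],[0,0,0]],[[3,0,0],[0,0,0]],[[4,0,0],[0,0,0]],[[5,0,0],[0,0,0]],[[6,0,0],[0,0,0]]]'
```

```text
t: 7.3
ee_pos: [0.4882, -0.0542, 0.0482]
tcp_rot: [2.174, 2.257, 0.004]
wrist_force: [0.4, -6.7, 19.8]
gripper_width: 0.0006
finger_force: 11.3
t: 7.9
ee_pos: [0.488, -0.0483, 0.0482]
tcp_rot: [2.174, 2.257, 0.004]
wrist_force: [-0.3, -7.5, 19.6]
gripper_width: 0.0007
finger_force: 11.3
```

```bash
python3 -m inch '[[[1,0,0],[0,0,0]],[[2,0,0],[0,0,0]],[[3,0,0],[0,0,0]],[[3,0,0],[0,0,0]]]';python3 -m inch '[[[1,0,0],[0,0,0]],[[2,0,0],[0,0,0]],[[2,0,0],[0,0,0]]]'
```

```text
t: 8.3
ee_pos: [0.4879, -0.0459, 0.0482]
tcp_rot: [2.173, 2.256, 0.002]
wrist_force: [0.9, -9.8, 19.7]
gripper_width: 0.0004
finger_force: 11.9
t: 8.6
ee_pos: [0.4879, -0.0456, 0.0482]
tcp_rot: [2.172, 2.255, -0.001]
wrist_force: [1.2, -20.2, 17.7]
gripper_width: 0.0001
finger_force: 15.4
```

```bash
python3 -m inch '[[[1,0,0],[0,0,0]],[[-1,0,-0.5],[0,0,0]],[[-2.5,0,-2],[0,0,0]],[[-3,0,-8],[0,0,0]],[[-3,0,-25],[0,0,0]],[[-10,0,-60],[0,0,0]],[[-40,0,-95],[0,0,0]],[[-80,0,-130],[0,0,0]]]'; python3 -m inch '[[[-45,0,0],[0,0,0]],[[-90,0,0],[0,0,0]],[[-130,0,0],[0,0,0]],[[-170,0,0],[0,0,0]],[[-170,0,0],[0,0,0]],[[-170,0,0],[0,0,0]]]'
python3 - <<'E'
from h import *
c=viewer.capture("top")
cv2.imwrite("pics/top3.png",cv2.resize(c["pixels"][150:250,235:365,::-1],(780,600),interpolation=cv2.INTER_CUBIC))
c=viewer.capture("scene")
cv2.imwrite("pics/sc3.png",cv2.resize(c["pixels"][170:250,250:370,::-1],(780,520),interpolation=cv2.INTER_CUBIC))
print(bot.observe()["t"],bot.observe()["wrist_force"])
E
```

```text
t: 9.4
ee_pos: [0.4864, -0.1183, 0.1733]
tcp_rot: [-2.176, -2.265, 0.0]
wrist_force: [0.5, -0.0, -0.1]
gripper_width: 0.0004
finger_force: 0.0
t: 10.0
ee_pos: [0.4926, -0.289, 0.1714]
tcp_rot: [-2.18, -2.259, 0.0]
wrist_force: [-0.4, 1.3, -0.4]
gripper_width: 0.0002
finger_force: 0.0
10.1 [0.00160352 0.11843599 0.53499804]
```

View pics/top3.png

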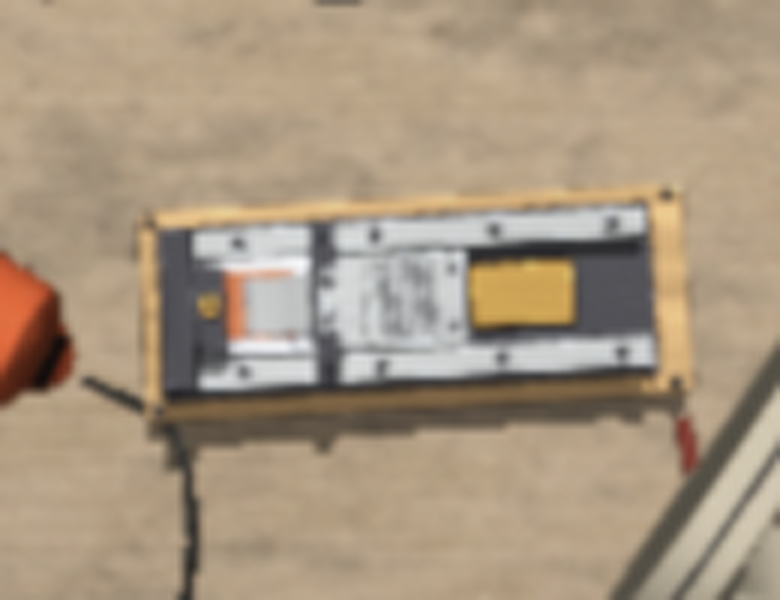

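View pics/sc3.png

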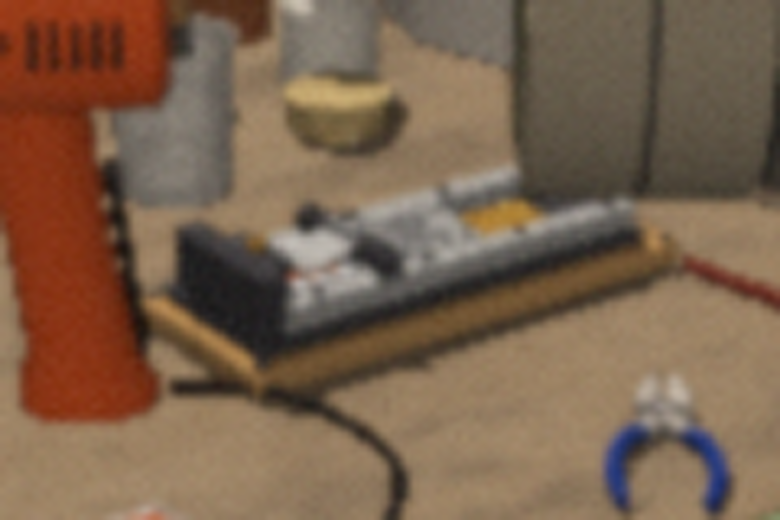

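The top picture shows the shuttle's rear end at column 468. The whole brass block (columns 470–575, about 50 mm) is uncovered behind it, so the shuttle is home and latched.

```bash
python3 -c "
from plant import bot
print(bot.finish_job())"
```

```text
the job is handed in; nothing more can be done
None
```

The shuttle was pressed down and pushed home against the end stop, and the last pictures show the whole latch block uncovered behind it. I released it, backed the arm clear and handed the job in at about 10 s; the hand-in returned no verdict.

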